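Seat a circuit board in the test fixture and shut its cover

ROBOT

A 6-joint arm with a two-finger parallel gripper is mounted at the origin on the work surface. World frame = base frame: x ahead of the robot, y to its left, z up, the work surface at z = 0. Lengths are in mm, angles in rad, forces in N, time in s.
With the tool pointing down it reaches from about 350 to 875 mm from the base axis. Payload 4.2 kg.
Tool frame: the origin (TCP) lies on the mounting face of the last link; the fingertips stand 173 mm ahead of it and the grasp point (between the pads) lies 155 mm ahead of it; z points along the fingers, y is the line along which they close (so a half turn about z gives the same grasp; the last joint's range is limited). The gripper opens to 85 mm and grips with 20 to 120 N. Pads are 22 mm wide; open, the fingers measure 114 mm over their backs; the gripper's body (76 mm by 85 mm) begins 54 mm behind the grasp point. The pads swing forward as they close: fully open they stand 13 mm farther back than shut.
Start: joints at [1.562, 0.385, 0.008, 0, -1.194, -0.259], TCP at [165.35, 602.71, 404.712] pointing down, gripper open.
Joint ranges: [-3.14, 3.14], [-1.21, 2.06], [-1.07, 1.41], [-3.16, 2.05], [-2.99, -0.16], [-3.1, 3.1]. Speed limits (rad/s): [2.79, 2.79, 3.14, 3.14, 3.14, 3.14].

INTERFACE

Orientations are given as a unit quaternion [x, y, z, w].
In Python, from bench import arm gives the robot as it stands. The module is installed in compiled form; this text tells all that it offers.
- The arm moves only by the tool move_arm, never from a script. Its arguments are lists of equal length, an entry for each row: "fingers": the finger opening in mm, from 0 to 85.4; "travel": the shift along the tool's x, y, z in mm, a list of three; "dr": the turn, a rotation vector about the tool's x, y, z in rad, a list of three. A call has 1 to 10 rows; each row is the pose to reach, as a shift and turn from the pose commanded when the call began, along the tool's axes at that moment; what a row does not reach only later rows make up. A row lasts 1/10 s, in which the tool goes at most 50 mm and 8.59 degrees, less where a joint would pass 70% of its speed; a pose out of reach is approached as far as the arm can. A call with a gripper value outside its range is refused whole. The fingers move at their own pace and stop on an object; the grip force is fixed at half the most. Time passes only in rows, so rows that repeat a pose let the fingers close. It gives the time, the measured TCP pose, the force, the opening and the grip force at its end, in the units of the state.
- arm.read_state(): the state, without advancing time (a new reading comes with each control period).
- arm.get_image(name): name is "scene" or "side" or "wrist"; returns the picture (420x560x3 uint8, red, green, blue); there is no depth.
- arm.camera_model(name): a dict with "intrinsics" (3x3 intrinsics, pixels), "k1" (the pictures are not rectified: a ray, as slopes to the right and down, at radius r is drawn at 1 + k1 r^2 times it, then the intrinsics apply), "pose" (4x4, takes a point from camera to world coordinates). Camera axes: x right, y up, looking along -z (the intrinsics and any distortion apply to the point x, -y, -z); pixel columns grow to the right and rows downward; lengths in mm; the calibration is good to about 2 mm. A picture is of the moment at which its call begins: read the wrist's pose just before it. camera_model takes no time and is no camera call; for the wrist camera it gives the pose at the moment of the call.
- arm.job_done(): hands the job in; it is judged then, once.
The state is a dict: "clock": time; "joints": joint angles; "joint_vel": joint speeds; "joint_efforts": joint torques, N m; "position": TCP position; "ee_rot": TCP orientation; "contact_force": force on the tool from outside, world axes, zero at the start; "wrist_torque": the same for the moment, N m; "gripper_width": finger opening in mm; "grasp_force": force on a finger pad.
Only numpy, scipy, OpenCV 4.12 (cv2) and the standard library are available. Lean on these libraries where they do the work, as an engineer would, in place of code of your own. Each camera call takes 0.05 s, during which the arm holds its last target. There are 200 camera calls.

TASK

The green circuit board lies loose in the channel of the grey test fixture: push it along the channel by its teal terminal block until its far connector has driven the stiff yellow contact strip fully home, and keep it pressed there with about 10 N for half a second; be gentle, more than 15 N on the board, or 25 N on the cover, damages it. Then fold the blue-framed clear cover down flat over the board without slamming it (it takes a few newtons to swing), and leave the scanner, parts bin, screwdriver and spare board alone.

Things in the scene. Friction and masses are not known exactly. Their poses are not given: they have to be found in the camera images.
- fixture: grey test fixture fixed to the bench, base 250 (x) x 170 (y) x 20 mm. Origin: centre of its underside; x runs along the channel from the open mouth (x = -125 mm) to the contact strip, z up. Channel floor: z = 20 mm, between aluminium rails (inner faces y = +-51.5 mm, 12 mm high, x = -115 to 85 mm). Black end housing x = 103 to 125 mm, top z = 46 mm
- fixture_mouth (a point): middle of the channel's open mouth, on its floor: (-125, 0, 20) mm in the fixture's frame. Also on the fixture: hinge posts at y = +75 mm and rubber rests for the closed cover at y = -72 mm, both at x = -40 and +100 mm, tops at z = 49 mm
- board: loose green circuit board, 130 (x) x 100 (y) x 5 mm, about 0.25 kg, in the channel, its x along the fixture's. Origin: centre of its underside. Teal terminal block 12 x 70 mm flush with its near (-x) edge, top 25 mm above the origin; black connector 12 x 70 mm flush with its far (+x) edge, top at 23 mm. Fully home its origin is at x = +20 mm in the fixture's frame
- push_face (a point): centre of the near (-x) face of the board's teal terminal block, where to push; the face is 70 mm wide and spans 5 to 25 mm above the board's underside (this point: 15 mm)
- strip_face (a point): yellow contact strip with brass contacts, 12 x 80 x 24 mm, upright across the far end of the channel on a stiff slide along the fixture's x. This point: centre of the face that the board's connector meets (34 mm above the bench); that face is at fixture x = 73 mm plus the strip reading
- strip (a joint): slide of the contact strip, m: 0 fully out towards the mouth, 0.012 fully home against its end stop. It needs about 3 N to move and stays where it is left
- cover (a joint): hinge of the cover, rad: 0 closed (level, over the board), 1.57 upright, up to 2.4 leaning open away from the channel. Stiff: it stays where it is left
- cover_hinge (a point): point on the cover's hinge axis at the middle of its length, at (30, 75, 55) mm in the fixture's frame; the axis runs along the fixture's x. The cover is a panel 170 mm long (along x), 145 mm from axis to free edge, 6 mm thick, with a blue frame, clear middle and an orange mark at the free edge
- cover_edge (a point): middle of the cover's free edge on its outer face (the top face when closed), 145 mm from the hinge axis
- spare_board: bystander: a second, same circuit board lying on the bench, 130 x 100 x 25 mm, origin under its centre
- scanner: bystander: black handheld scanner lying on its side, 155 x 65 x 32 mm, origin on the bench near its middle
- parts_bin: bystander: blue open parts bin, 160 x 110 x 60 mm, origin under its centre
- screwdriver: bystander: orange-handled screwdriver, 180 mm long, lying on the bench
Mind the look-alikes: they are no part of the job. Leave any pink look-alike of the board alone.

How it is judged:
By the outcome, as a careful person would: the job done as asked, in the order asked, and still so for the second after the job is handed in, with the robot touching nothing.
It also fails if it takes over 72 s, if anything falls off the work surface, if the arm or the gripper's body presses on something with over 40 N, if the wrist force passes 120 N, or if a joint passes its speed limit or range.

## Working session

There is one attempt and no reset: what is moved stays moved. The work goes in short steps, Python scripts to look and compute and a tool call to move; the robot and the scene stay as the last step left them, time stands still between calls to the robot, and variables do not carry over. Pictures are saved under pics/ and viewed, at most 13 in all, crops included, and the job is handed in when it is done.

Besides the shell and the picture viewer there is one more tool, called after "Call:" as name(argument=value, ...) on one line, values as JSON. move_arm: Moves the arm, as the interface text tells. Its arguments: {"type":"object","properties":{"fingers":{"type":"array","items":{"type":"number"}},"travel":{"type":"array","items":{"type":"array","items":{"type":"number"}}},"dr":{"type":"array","items":{"type":"array","items":{"type":"number"}}}},"required":["fingers","travel","dr"]}

```bash
mkdir -p pics
python3 - <<'E'
from bench import arm
import cv2,json
print(arm.read_state())
for n in("scene","side"):
    cv2.imwrite(f"pics/{n}0.png",arm.get_image(n)[:,:,::-1]); m=arm.camera_model(n); print(m)
E
```

```text
{'clock': 0.0, 'joints': array([ 1.56160705e+00,  3.85609284e-01,  6.60414263e-03, -4.85220221e-04,
       -1.19397108e+00, -2.58609102e-01]), 'joint_vel': array([-9.81116669e-04, -9.90978273e-06, -1.45636298e-04, -7.09958911e-04,
        7.43969685e-04,  1.13696800e-03]), 'joint_efforts': array([-1.28087442e-03, -3.92286336e+01,  1.88398987e+01,  4.18635383e+00,
       -4.58396549e-03,  3.60597141e-06]), 'position': array([165.28775473, 602.54544852, 403.5828683 ]), 'ee_rot': array([ 9.91036321e-01, -1.33588067e-01, -8.81640473e-05,  1.10953158e-03]), 'contact_force': array([-0.22300685, -0.2838619 , -0.27160083]), 'wrist_torque': array([ 0.00764141, -0.00224315, -0.02887613]), 'grasp_force': 0.0, 'gripper_width': 85.37384144413375}
{'intrinsics': array([[418.70785002,   0.        , 281.5059973 ],
       [  0.        , 418.70785002, 207.32020644],
       [  0.        ,   0.        ,   1.        ]]), 'k1': 0.03524256540712628, 'pose': array([[ 3.80258843e-01, -6.00780840e-01,  7.03182476e-01,
         1.40806717e+03],
       [ 9.24871838e-01,  2.43790144e-01, -2.91853472e-01,
        -3.53318403e+02],
       [ 3.91101731e-03,  7.61333533e-01,  6.48348637e-01,
         8.72956088e+02],
       [ 0.00000000e+00,  0.00000000e+00,  0.00000000e+00,
         1.00000000e+00]])}
{'intrinsics': array([[399.79788755,   0.        , 280.87202282],
       [  0.        , 399.79788755, 210.28590909],
       [  0.        ,   0.        ,   1.        ]]), 'k1': -0.005935084185370736, 'pose': array([[ 7.16390225e-01,  4.26428275e-01, -5.52217323e-01,
        -1.35072576e+02],
       [-6.97677116e-01,  4.44223289e-01, -5.62060772e-01,
        -6.62039180e+02],
       [ 5.62918997e-03,  7.87924232e-01,  6.15746471e-01,
         8.20164597e+02],
       [ 0.00000000e+00,  0.00000000e+00,  0.00000000e+00,
         1.00000000e+00]])}
```

View pics/scene0.png

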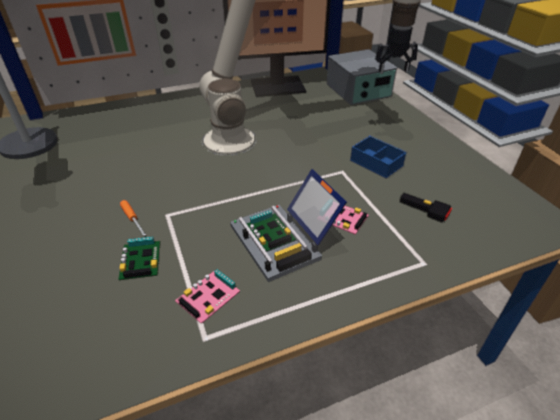

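View pics/side0.png

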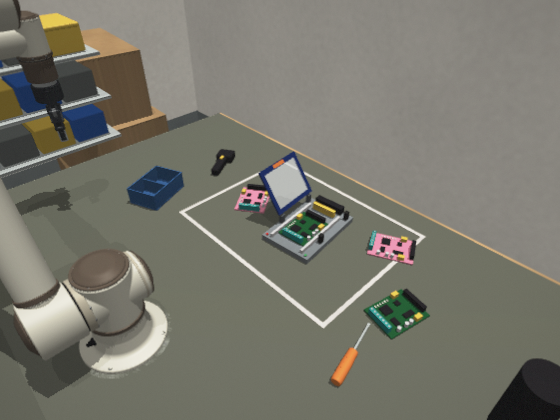

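The scene view shows candidates for the board: green board in the grey fixture at scene (270,232)/side (303,227), spare green board at scene (139,258)/side (397,312), and pink look-alikes at scene (208,294) and (350,218). I choose the green one in the fixture, with teal block at scene (262,215), and check it in a close crop.

Run:
```python
import cv2,numpy as np
a=cv2.imread("pics/scene0.png")[165:280,225:350]; b=cv2.imread("pics/side0.png")[145:265,255:360]
cv2.imwrite("pics/c1.png",cv2.resize(a,None,fx=5,fy=5,interpolation=cv2.INTER_CUBIC))
cv2.imwrite("pics/c2.png",cv2.resize(b,None,fx=5,fy=5,interpolation=cv2.INTER_CUBIC))
```

```text
(no output)
```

View pics/c1.png

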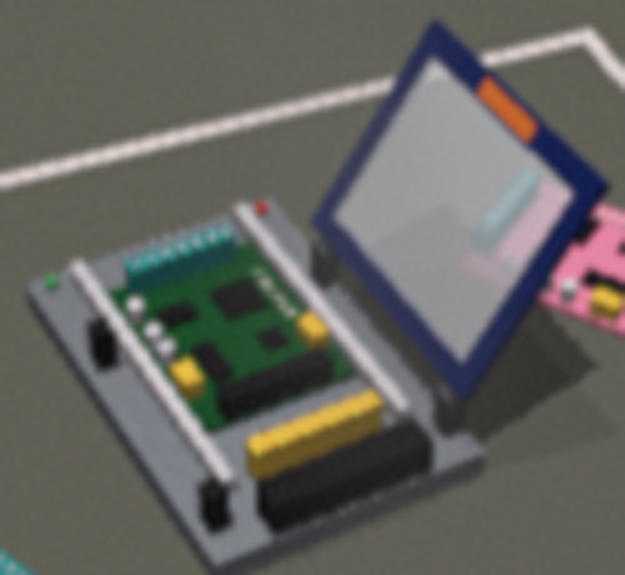

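View pics/c2.png

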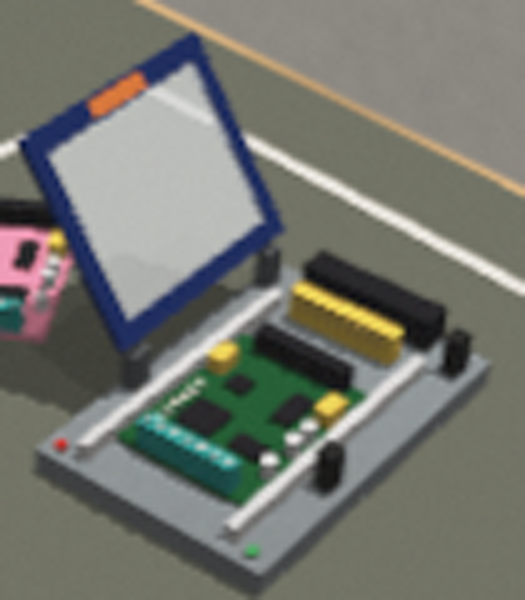

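The crops confirm the green board with teal block near the mouth, yellow strip in front of the black housing, and cover open with orange mark at c1 (508,108). I triangulate the corners.

```bash
cat > h.py <<'E'
import numpy as np,cv2
from bench import arm
from scipy.spatial.transform import Rotation as R
def ray(m,uv):
    K=m["intrinsics"];T=m["pose"];d=np.array([(uv[0]-K[0,2])/K[0,0],(uv[1]-K[1,2])/K[1,1]])
    s=d.copy()
    for _ in range(10): s=d/(1+m["k1"]*(s@s))
    v=T[:3,:3]@np.array([s[0],-s[1],-1]); return T[:3,3],v/np.linalg.norm(v)
def tri(rs):
    A=sum(np.eye(3)-np.outer(v,v) for o,v in rs);b=sum((np.eye(3)-np.outer(v,v))@o for o,v in rs)
    p=np.linalg.solve(A,b);return p,max(np.linalg.norm((np.eye(3)-np.outer(v,v))@(p-o)) for o,v in rs)
def plane(r,z): o,v=r; return o+v*(z-o[2])/v[2]
def project(m,p):
    T=m["pose"];q=T[:3,:3].T@(np.asarray(p,float)-T[:3,3]);s=np.array([q[0],-q[1]])/-q[2]
    s=s*(1+m["k1"]*(s@s));K=m["intrinsics"];return K[0,0]*s[0]+K[0,2],K[1,1]*s[1]+K[1,2]
E
python3 - <<'E'
from h import *
ms,md=arm.camera_model("scene"),arm.camera_model("side")
f=lambda p,o:(np.array(p)+.5)/5-.5+o
P={"base_m-":((28,290),(258,575)),"base_f-":((215,557),(490,362)),"base_m+":((270,200),(38,455)),
"covH-55":((315,220),(125,348)),"covH115":((465,397),(283,230)),"covF-55":((435,20),(22,145)),"covF115":((608,185),(195,35)),
"strip-":((248,440),(402,333)),"strip+":((375,398),(293,290)),"hous-":((260,488),(445,310)),"conn-":((220,392),(352,366)),
"teal-":((127,262),(240,463)),"teal+":((235,228),(140,415)),"orange":((508,108),(118,95)),"led-":((52,282),(252,551)),"led+":((262,209),(62,445))}
res={}
for k,(a,b) in P.items():
    ra,rb=ray(ms,f(a,[225,165])),ray(md,f(b,[255,145]));p,e=tri([ra,rb]);res[k]=p
    print(k,p.round(1),round(e,1))
g=lambda a,b:(np.degrees(np.arctan2(*(res[b]-res[a])[[1,0]])).round(2),np.linalg.norm(res[b]-res[a]).round(1))
for a,b in [("base_m-","base_f-"),("base_m-","base_m+"),("covH-55","covH115"),("covF-55","covF115"),("covH115","covF115"),("covH-55","covF-55"),("teal-","teal+"),("strip-","strip+"),("led-","led+")]: print(a,b,g(a,b))
E
```

```text
base_m- [ 482.5 -137.4   12.6] 0.1
base_f- [ 726.3 -110.8   17.6] 2.1
base_m+ [461.5  27.7  13.1] 2.4
covH-55 [535.1  27.4  55.3] 1.9
covH115 [700.5  46.6  53.2] 1.7
covF-55 [524.  105.4 172.5] 2.6
covF115 [692.6 125.4 172.5] 2.2
strip- [679.5 -73.4  45.8] 2.3
strip+ [669.7   7.7  39.3] 0.6
hous- [715.2 -80.   47.8] 1.3
conn- [635.4 -71.7  41.8] 1.1
teal- [517.5 -86.3  45.1] 2.2
teal+ [508.5 -13.5  41.5] 1.4
orange [608.9 110.2 168.6] 1.7
led- [ 489.2 -124.9   19.4] 1.2
led+ [473.5  18.1  19. ] 1.4
base_m- base_f- (np.float64(6.24), np.float64(245.3))
base_m- base_m+ (np.float64(97.25), np.float64(166.5))
covH-55 covH115 (np.float64(6.61), np.float64(166.5))
covF-55 covF115 (np.float64(6.76), np.float64(169.9))
covH115 covF115 (np.float64(95.7), np.float64(143.2))
covH-55 covF-55 (np.float64(98.13), np.float64(141.3))
teal- teal+ (np.float64(97.05), np.float64(73.5))
strip- strip+ (np.float64(96.89), np.float64(82.0))
led- led+ (np.float64(96.25), np.float64(143.8))
```

Call:
move_arm(fingers=[0,0,0,0,0,0,0,0,0,0], travel=[[15,18,0],[45,53,0],[76,90,0],[108,127,0],[140,165,0],[172,202,0],[204,240,0],[235,277,0],[262,309,0],[280,330,0]], dr=[[0,0,-0.04],[0,0,-0.08],[0,0,-0.12],[0,0,-0.16],[0,0,-0.2],[0,0,-0.24],[0,0,-0.28],[0,0,-0.32],[0,0,-0.36],[0,0,-0.385]])

```text
clock: 1.1
position: [348.2, 207.7, 404.6]
ee_rot: [0.998, 0.058, -0.0, 0.0]
contact_force: [0.6, 0.1, -0.0]
gripper_width: 0.1
grasp_force: 0.0
```

Call:
move_arm(fingers=[0,0,0,0,0,0,0,0,0], travel=[[8,24,0],[20,60,0],[34,100,0],[47,141,0],[60,182,0],[73,222,0],[84,255,0],[92,279,0],[92,279,0]], dr=[[0,0,0],[0,0,0],[0,0,0],[0,0,0],[0,0,0],[0,0,0],[0,0,0],[0,0,0],[0,0,0]])

```text
clock: 2.0
position: [472.8, -58.1, 404.0]
ee_rot: [0.998, 0.056, -0.001, 0.0]
contact_force: [-0.1, 0.1, -0.2]
gripper_width: 0.3
grasp_force: 0.0
```

Run:
```python
from h import *
m=arm.camera_model("wrist"); print(m, arm.read_state()["position"])
cv2.imwrite("pics/w1.png",arm.get_image("wrist")[:,:,::-1]); np.save("w1pose.npy",m["pose"])
```

```text
{'intrinsics': array([[328.70899383,   0.        , 279.55699782],
       [  0.        , 328.70899383, 210.33476051],
       [  0.        ,   0.        ,   1.        ]]), 'k1': -0.057630065363580486, 'pose': array([[ 1.13262007e-01,  9.45994886e-01,  3.03752191e-01,
         5.49833020e+02],
       [-9.93562983e-01,  1.07199706e-01,  3.66172277e-02,
        -5.01751553e+01],
       [ 2.07756443e-03, -3.05944274e-01,  9.52047155e-01,
         3.72889964e+02],
       [ 0.00000000e+00,  0.00000000e+00,  0.00000000e+00,
         1.00000000e+00]])} [472.81205011 -58.05131342 403.96743565]
```

View pics/w1.png

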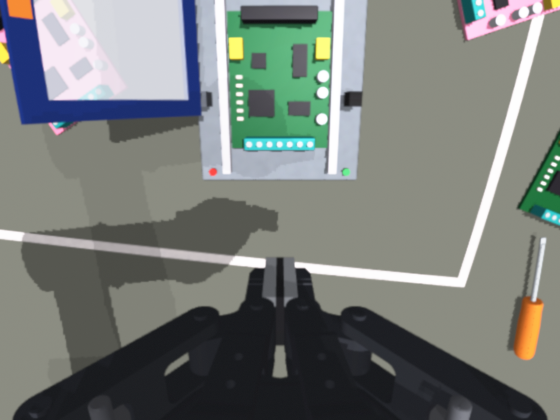

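The wrist view shows the fixture mouth corners at (203,180) and (357,180), and the teal block's near top edge from (244,150) to (315,150).

Run:
```python
from h import *
m=dict(arm.camera_model("wrist"));m["pose"]=np.load("w1pose.npy")
im=cv2.imread("pics/w1.png")
h=cv2.cvtColor(im,cv2.COLOR_BGR2HSV)
t=cv2.inRange(h,(82,80,80),(98,255,255));t[:120]=0;t[170:]=0;t[:,:230]=0;t[:,330:]=0
t=cv2.morphologyEx(t,cv2.MORPH_CLOSE,np.ones((7,7)))
ys,xs=np.nonzero(t);print("teal bbox",xs.min(),xs.max(),ys.min(),ys.max())
bl=[(x,ys[xs==x].max()+.5) for x in (xs.min()+3,xs.max()-3)];print(bl)
for n,uv,z in [("m+",(203,180),20),("m-",(357,180),20),("t+",(xs.min()-.5,bl[0][1]),45),("t-",(xs.max()+.5,bl[1][1]),45)]:
    p=plane(ray(m,uv),z);print(n,p.round(1))
    if n=="m+":a=p
    if n=="m-":b=p;print("len",np.linalg.norm(a-b),np.degrees(np.arctan2(*(a-b)[[1,0]]))-90);mid=(a+b)/2;print("mid",mid)
    if n=="t+":c=p
    if n=="t-":print("len",np.linalg.norm(c-p),np.degrees(np.arctan2(*(c-p)[[1,0]]))-90,"mid",(c+p)/2)
ps,md=arm.camera_model("scene"),arm.camera_model("side")
```

```text
teal bbox 243 314 137 150
[(np.int64(246), np.float64(150.5)), (np.int64(311), np.float64(150.5))]
m+ [462.5  23.8  20. ]
m- [ 481.6 -144.4   20. ]
len 169.26087233204896 6.477818006946421
mid [472.09735522 -60.31015536  20.        ]
t+ [503.  -19.2  45. ]
t- [511.1 -90.2  45. ]
len 71.44491806567665 6.483906455716777 mid [507.06461143 -54.6872937   45.        ]
```

Call:
move_arm(fingers=[0,0,0,0,0,0,0,0], travel=[[0,0,20],[0,0,55],[0,0,95],[0,0,135],[0,0,170],[0,0,192],[0,0,202],[0,0,202]], dr=[[0,0,0],[0,0,0],[0,0,0],[0,0,0],[0,0,0],[0,0,0],[0,0,0],[0,0,0]])

```text
clock: 2.85
position: [471.7, -55.4, 201.8]
ee_rot: [0.998, 0.059, -0.001, 0.0]
contact_force: [0.2, -0.2, -0.6]
gripper_width: -0.0
grasp_force: 0.0
```

Run:
```python
from h import *
a=arm.get_image("side")[:,:,::-1][165:275,255:375]; b=arm.get_image("wrist")[:,:,::-1][0:330,180:380]
a=cv2.resize(a,None,fx=4,fy=4,interpolation=cv2.INTER_CUBIC);b=cv2.resize(b,(266,440))
cv2.imwrite("pics/d1.png",np.hstack([a,b])); print(arm.read_state()["position"])
```

```text
[472.5369342  -55.43082761 203.63201638]
```

View pics/d1.png

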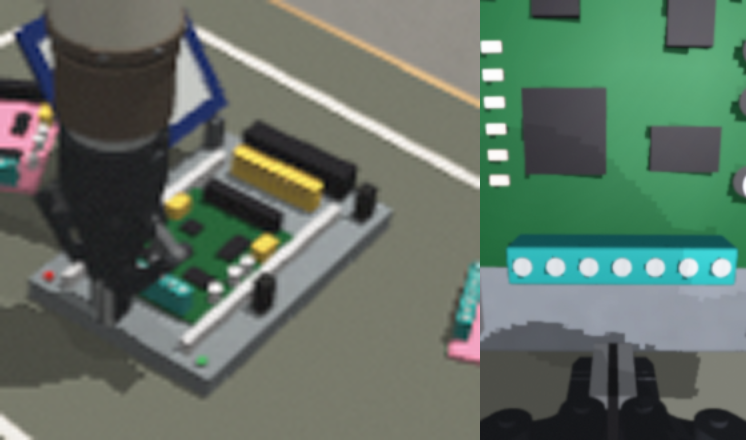

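Side and wrist views show the closed fingers centred in front of the teal block, just above the mouth floor.

Call:
move_arm(fingers=[0,0,0,0,0,0,0,0,0,0], travel=[[4,0,0],[9,0,0],[13,0,0],[15,0,0],[16.5,0,0],[18,0,0],[19.5,0,0],[21,0,0],[22.5,0,0],[24,0,0]], dr=[[0,0,0],[0,0,0],[0,0,0],[0,0,0],[0,0,0],[0,0,0],[0,0,0],[0,0,0],[0,0,0],[0,0,0]])

```text
clock: 3.95
position: [496.0, -53.1, 202.7]
ee_rot: [0.998, 0.059, -0.0, 0.0]
contact_force: [-0.6, -0.6, -0.1]
gripper_width: 0.0
grasp_force: 0.0
```

Call:
move_arm(fingers=[0,0,0,0,0,0,0,0,0,0], travel=[[1,0,0],[2,0,0],[3,0,0],[4,0,0],[5,0,0],[6,0,0],[7,0,0],[8,0,0],[9,0,0],[10,0,0]], dr=[[0,0,0],[0,0,0],[0,0,0],[0,0,0],[0,0,0],[0,0,0],[0,0,0],[0,0,0],[0,0,0],[0,0,0]])

```text
clock: 4.95
position: [505.9, -52.0, 202.7]
ee_rot: [0.998, 0.059, -0.0, -0.0]
contact_force: [-0.0, 0.2, -1.0]
gripper_width: 0.1
grasp_force: 0.3
```

Call:
move_arm(fingers=[0,0,0,0,0,0,0,0,0,0], travel=[[1.5,0,0],[3,0,0],[4.5,0,0],[6,0,0],[7.5,0,0],[9,0,0],[10.5,0,0],[12,0,0],[13,0,0],[14,0,0]], dr=[[0,0,0],[0,0,0],[0,0,0],[0,0,0],[0,0,0],[0,0,0],[0,0,0],[0,0,0],[0,0,0],[0,0,0]])

```text
clock: 5.95
position: [519.8, -50.3, 202.7]
ee_rot: [0.998, 0.059, -0.0, 0.0]
contact_force: [-1.5, -1.0, -0.7]
gripper_width: -0.0
grasp_force: 0.4
```

Run:
```python
from h import *
a=arm.get_image("side")[:,:,::-1][165:275,255:375]; b=arm.get_image("wrist")[:,:,::-1][0:330,180:380]
a=cv2.resize(a,None,fx=4,fy=4,interpolation=cv2.INTER_CUBIC);b=cv2.resize(b,(266,440))
cv2.imwrite("pics/d2.png",np.hstack([a,b])); s=arm.read_state();print(s["position"],s["contact_force"])
```

```text
[519.91147311 -50.31280273 202.74371779] [-0.04557906 -0.1177276  -0.29765814]
```

View pics/d2.png

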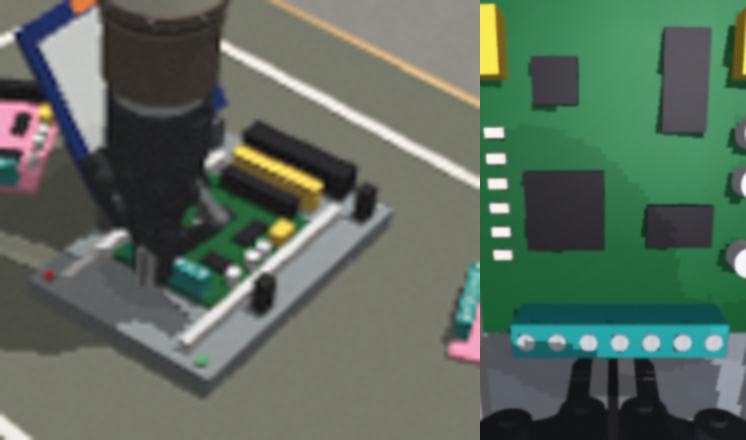

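The board has moved straight along the channel and its connector now nearly meets the strip. Continue slowly.

Call:
move_arm(fingers=[0,0,0,0,0,0,0,0,0,0], travel=[[1,0,0],[2,0,0],[3,0,0],[4,0,0],[5,0,0],[6,0,0],[7,0,0],[8,0,0],[9,0,0],[10,0,0]], dr=[[0,0,0],[0,0,0],[0,0,0],[0,0,0],[0,0,0],[0,0,0],[0,0,0],[0,0,0],[0,0,0],[0,0,0]])

```text
clock: 7.05
position: [529.7, -49.2, 202.7]
ee_rot: [0.998, 0.059, 0.0, -0.0]
contact_force: [-0.6, 0.9, 1.2]
gripper_width: 0.1
grasp_force: 0.4
```

Call:
move_arm(fingers=[0,0,0,0,0,0], travel=[[0.7,0,0],[1.4,0,0],[2.1,0,0],[2.8,0,0],[3.4,0,0],[4,0,0]], dr=[[0,0,0],[0,0,0],[0,0,0],[0,0,0],[0,0,0],[0,0,0]])

```text
clock: 7.65
position: [533.1, -48.7, 202.3]
ee_rot: [0.998, 0.058, -0.001, -0.0]
contact_force: [-3.6, 0.2, 0.5]
gripper_width: 0.2
grasp_force: 1.9
```

Call:
move_arm(fingers=[0,0,0,0,0,0,0,0,0,0], travel=[[0.6,0,0],[1.2,0,0],[1.8,0,0],[2.4,0,0],[3,0,0],[3.6,0,0],[4.2,0,0],[4.8,0,0],[5.4,0,0],[6,0,0]], dr=[[0,0,0],[0,0,0],[0,0,0],[0,0,0],[0,0,0],[0,0,0],[0,0,0],[0,0,0],[0,0,0],[0,0,0]])

```text
clock: 8.65
position: [539.6, -48.0, 202.7]
ee_rot: [0.998, 0.059, -0.0, -0.0]
contact_force: [-3.8, -0.4, -1.1]
gripper_width: 0.0
grasp_force: 1.6
```

Call:
move_arm(fingers=[0,0,0,0,0], travel=[[0.5,0,0],[1,0,0],[1.5,0,0],[1.8,0,0],[2,0,0]], dr=[[0,0,0],[0,0,0],[0,0,0],[0,0,0],[0,0,0]])

```text
clock: 9.15
position: [541.1, -47.8, 202.5]
ee_rot: [0.998, 0.058, -0.001, 0.0]
contact_force: [-5.0, 0.4, -1.3]
gripper_width: 0.0
grasp_force: 2.6
```

Call:
move_arm(fingers=[0,0,0,0], travel=[[0.3,0,0],[0.6,0,0],[0.9,0,0],[1,0,0]], dr=[[0,0,0],[0,0,0],[0,0,0],[0,0,0]])

```text
clock: 9.55
position: [541.4, -47.8, 202.4]
ee_rot: [0.998, 0.058, -0.002, 0.0]
contact_force: [-6.5, 1.4, 1.3]
gripper_width: -0.3
grasp_force: 3.4
```

Call:
move_arm(fingers=[0,0,0], travel=[[0.3,0,0],[0.5,0,0],[0.5,0,0]], dr=[[0,0,0],[0,0,0],[0,0,0]])

```text
clock: 9.85
position: [541.6, -47.8, 202.4]
ee_rot: [0.998, 0.058, -0.002, 0.0]
contact_force: [-8.2, 1.7, 1.8]
gripper_width: 0.2
grasp_force: 3.8
```

Call:
move_arm(fingers=[0,0,0,0], travel=[[0.2,0,0],[0.4,0,0],[0.4,0,0],[0.4,0,0]], dr=[[0,0,0],[0,0,0],[0,0,0],[0,0,0]])

```text
clock: 10.25
position: [541.7, -47.8, 202.4]
ee_rot: [0.998, 0.058, -0.003, 0.0]
contact_force: [-8.4, 1.1, 3.7]
gripper_width: 0.0
grasp_force: 4.2
```

Run:
```python
from h import *
F=[]
for i in range(6):
    im=arm.get_image("side"); s=arm.read_state();F.append(s["contact_force"])
print(np.array(F).round(1),s["position"])
a=im[:,:,::-1][165:275,255:375]
cv2.imwrite("pics/d3.png",cv2.resize(a,None,fx=5,fy=5,interpolation=cv2.INTER_CUBIC))
```

```text
[[-8.8  1.1  2.6]
 [-9.1  1.   2. ]
 [-8.5  1.   3.2]
 [-8.8  1.3  3.3]
 [-8.8  1.1  1.1]
 [-8.2  0.2  3.3]] [541.74086695 -47.7804689  202.36552872]
```

View pics/d3.png

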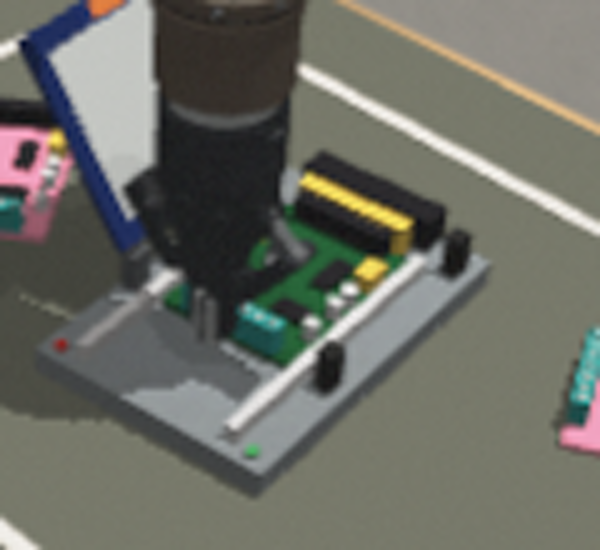

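The strip is now up against the housing (no gap at about (370,215)), and the force is steady at 8.8 N. I raise it a little and hold.

Call:
move_arm(fingers=[0,0,0,0,0,0,0,0,0,0], travel=[[0.2,0,0],[0.4,0,0],[0.6,0,0],[0.6,0,0],[0.6,0,0],[0.6,0,0],[0.6,0,0],[0.6,0,0],[0.6,0,0],[0.6,0,0]], dr=[[0,0,0],[0,0,0],[0,0,0],[0,0,0],[0,0,0],[0,0,0],[0,0,0],[0,0,0],[0,0,0],[0,0,0]])

```text
clock: 11.55
position: [541.9, -47.8, 202.4]
ee_rot: [0.998, 0.058, -0.003, 0.0]
contact_force: [-9.5, 0.3, 4.8]
gripper_width: 0.1
grasp_force: 4.8
```

Run:
```python
from h import *
F=[]
for i in range(6):
    im=arm.get_image("side"); s=arm.read_state();F.append(s["contact_force"])
print(np.array(F).round(1),s["position"])
```

```text
[[ -9.2   1.4   4.3]
 [ -9.4   0.4   4. ]
 [-10.6   2.1   3.8]
 [ -9.6   1.3   3.3]
 [ -9.9   1.6   3.6]
 [ -9.2   1.3   4.1]] [541.9467178  -47.78647638 202.36889612]
```

Call:
move_arm(fingers=[0,0,0,0,0,0,0,0], travel=[[0.2,0,0],[0.3,0,0],[0.3,0,0],[0.3,0,0],[0.3,0,0],[0.3,0,0],[0.3,0,0],[0.3,0,0]], dr=[[0,0,0],[0,0,0],[0,0,0],[0,0,0],[0,0,0],[0,0,0],[0,0,0],[0,0,0]])

```text
clock: 12.65
position: [542.1, -47.7, 202.4]
ee_rot: [0.998, 0.058, -0.004, 0.0]
contact_force: [-10.8, 1.1, 4.6]
gripper_width: -0.1
grasp_force: 5.1
```

Run:
```python
from h import *
F=[]
for i in range(4):
    arm.get_image("side"); s=arm.read_state();F.append(s["contact_force"])
print(np.mean(F,0).round(1),s["position"],s["ee_rot"])
```

```text
[-10.2   1.3   4.3] [542.06393916 -47.75867879 202.39654935] [ 9.98300453e-01  5.81550919e-02 -3.76313101e-03  1.70994276e-04]
```

Held at 10.3 N for over a second. Next I back off straight, then lift.

Call:
move_arm(fingers=[0,0,0,0,0,0,0,0,0,0], travel=[[-2,0,0],[-8,0,0],[-16,0,0],[-22,0,-8],[-22,0,-40],[-22,0,-85],[-22,0,-130],[-22,0,-175],[-22,0,-208],[-22,0,-220]], dr=[[0,0,0],[0,0,0],[0,0,0],[0,0,0],[0,0,0],[0,0,0],[0,0,0],[0,0,0],[0,0,0],[0,0,0]])

```text
clock: 13.85
position: [522.7, -50.1, 428.4]
ee_rot: [0.998, 0.059, 0.006, -0.0]
contact_force: [0.2, 0.5, 0.4]
gripper_width: 0.1
grasp_force: 0.0
```

Call:
move_arm(fingers=[0,0,0,0,0,0,0,0,0], travel=[[8,-15,0],[26,-50,0],[46,-90,0],[66,-130,0],[86,-170,0],[100,-198,0],[105,-207,0],[105,-207,20],[105,-207,50]], dr=[[0,0,0],[0,0,0],[0,0,0],[0,0,0],[0,0,0],[0,0,0],[0,0,0],[0,0,0],[0,0,0]])

```text
clock: 14.75
position: [602.7, 168.7, 372.7]
ee_rot: [0.998, 0.059, 0.001, -0.001]
contact_force: [0.3, 0.2, -1.4]
gripper_width: 0.2
grasp_force: 0.0
```

Run:
```python
from h import *
s=arm.read_state();print(s["position"],s["contact_force"])
a=arm.get_image("side")[:,:,::-1][80:260,220:360];b=arm.get_image("scene")[:,:,::-1][100:280,225:365]
cv2.imwrite("pics/e1.png",cv2.resize(np.hstack([a,b]),None,fx=2.8,fy=2.8,interpolation=cv2.INTER_CUBIC))
```

```text
[602.7287598  168.7308568  372.67353123] [ 0.27988821  0.16315239 -1.39676494]
```

View pics/e1.png

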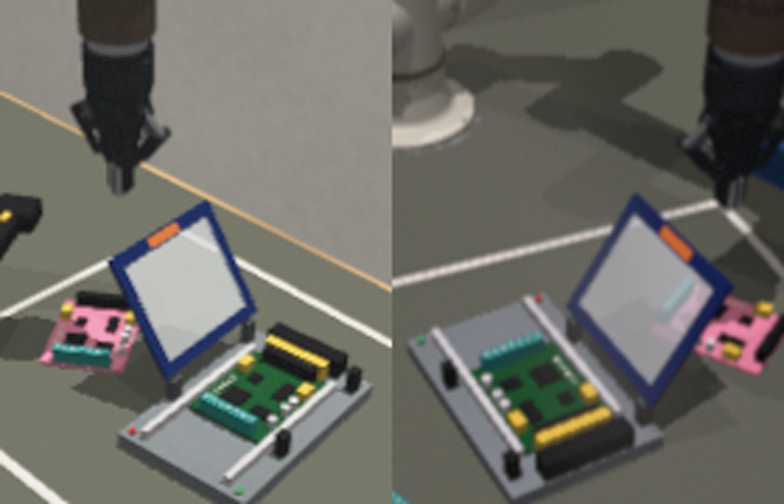

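Both views show the board still home and the fingers behind the cover's edge (orange mark at e1 (163,235)). Next I lower the fingers and start swinging the cover.

Call:
move_arm(fingers=[0,0,0,0,0,0,0,0,0,0], travel=[[0,0,15],[0,0,40],[0,5,49],[0,14,49],[0,22,49],[0,28,48],[0,34,47],[0,40,44],[0,46,41],[0,52,38]], dr=[[0,0,0],[0,0,0],[0,0,0],[0,0,0],[0,0,0],[0,0,0],[0,0,0],[0,0,0],[0,0,0],[0,0,0]])

```text
clock: 15.85
position: [608.6, 116.6, 335.8]
ee_rot: [0.998, 0.059, 0.001, -0.001]
contact_force: [-1.7, 4.5, 2.2]
gripper_width: 0.1
grasp_force: 2.5
```

Call:
move_arm(fingers=[0,0,0,0,0,0,0,0,0,0], travel=[[0,7,-4],[0,14,-7],[0,21,-9],[0,28,-11],[0,36,-13],[0,44,-14],[0,52,-15],[0,61,-16],[0,69,-16],[0,77,-16]], dr=[[0,0,0],[0,0,0],[0,0,0],[0,0,0],[0,0,0],[0,0,0],[0,0,0],[0,0,0],[0,0,0],[0,0,0]])

```text
clock: 16.85
position: [617.7, 38.9, 350.3]
ee_rot: [0.998, 0.058, -0.0, -0.0]
contact_force: [1.0, 2.7, -0.3]
gripper_width: -0.3
grasp_force: 1.3
```

Call:
move_arm(fingers=[0,0,0,0,0,0,0,0,0,0], travel=[[0,7,1],[0,15,3],[0,23,5],[0,31,9],[0,38,12],[0,44,16],[0,51,20],[0,57,24],[0,64,28],[0,70,33]], dr=[[0,0,0],[0,0,0],[0,0,0],[0,0,0],[0,0,0],[0,0,0],[0,0,0],[0,0,0],[0,0,0],[0,0,0]])

```text
clock: 17.85
position: [625.8, -30.4, 317.3]
ee_rot: [0.998, 0.059, -0.0, 0.0]
contact_force: [-0.3, 0.6, 2.2]
gripper_width: -0.1
grasp_force: 1.1
```

Call:
move_arm(fingers=[0,0,0,0,0,0,0,0,0,0], travel=[[0,5,6],[0,10,12],[0,15,18],[0,20,24],[0,23,30],[0,26,36],[0,30,42],[0,32,48],[0,34,53],[0,36,58]], dr=[[0,0,0],[0,0,0],[0,0,0],[0,0,0],[0,0,0],[0,0,0],[0,0,0],[0,0,0],[0,0,0],[0,0,0]])

```text
clock: 18.85
position: [630.0, -65.5, 259.1]
ee_rot: [0.998, 0.059, -0.0, -0.0]
contact_force: [-0.7, 1.5, 1.7]
gripper_width: 0.1
grasp_force: 0.9
```

Run:
```python
from h import *
s=arm.read_state();print(s["position"],s["contact_force"])
a=arm.get_image("side")[:,:,::-1][125:265,235:375];b=arm.get_image("scene")[:,:,::-1][145:285,225:365]
cv2.imwrite("pics/e2.png",cv2.resize(np.hstack([a,b]),None,fx=2.8,fy=2.8,interpolation=cv2.INTER_CUBIC))
```

```text
[629.98088891 -65.54144963 259.1239065 ] [-0.70824052  1.50805283  1.65434127]
```

View pics/e2.png

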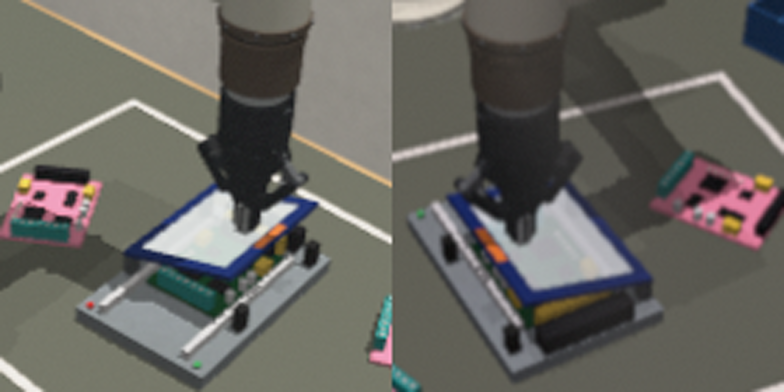

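The cover is nearly closed, about 12° up, with the fingers on it at e2 (240,225). I finish slowly.

Call:
move_arm(fingers=[0,0,0,0,0,0,0,0,0,0], travel=[[0,0.5,3],[0,1,6],[0,1.5,8],[0,2,10],[0,2,12],[0,2,14],[0,3,16],[0,3,18],[0,3,20],[0,3,22]], dr=[[0,0,0],[0,0,0],[0,0,0],[0,0,0],[0,0,0],[0,0,0],[0,0,0],[0,0,0],[0,0,0],[0,0,0]])

```text
clock: 19.95
position: [630.5, -68.6, 237.6]
ee_rot: [0.998, 0.059, 0.0, 0.0]
contact_force: [0.5, -0.1, 2.0]
gripper_width: -0.1
grasp_force: 0.8
```

Call:
move_arm(fingers=[0,0,0,0,0,0], travel=[[0,0,1],[0,0,2],[0,0,3],[0,0,4],[0,0,5],[0,0,5]], dr=[[0,0,0],[0,0,0],[0,0,0],[0,0,0],[0,0,0],[0,0,0]])

```text
clock: 20.55
position: [630.4, -68.5, 232.5]
ee_rot: [0.998, 0.059, -0.0, -0.0]
contact_force: [0.5, 0.4, 1.3]
gripper_width: -0.1
grasp_force: 0.4
```

Tip is at 59.5 mm; continue in small steps until the force rises.

Call:
move_arm(fingers=[0,0,0,0,0], travel=[[0,0,0.5],[0,0,1],[0,0,1.5],[0,0,2],[0,0,2]], dr=[[0,0,0],[0,0,0],[0,0,0],[0,0,0],[0,0,0]])

```text
clock: 21.05
position: [630.4, -68.5, 230.6]
ee_rot: [0.998, 0.059, -0.0, -0.0]
contact_force: [-0.2, 0.3, 2.3]
gripper_width: -0.2
grasp_force: 0.6
```

Call:
move_arm(fingers=[0,0,0,0,0], travel=[[0,0,0.5],[0,0,1],[0,0,1.5],[0,0,1.5],[0,0,1.5]], dr=[[0,0,0],[0,0,0],[0,0,0],[0,0,0],[0,0,0]])

```text
clock: 21.55
position: [630.3, -68.5, 230.5]
ee_rot: [0.998, 0.059, 0.0, 0.0]
contact_force: [-2.3, 0.6, 6.7]
gripper_width: 0.2
grasp_force: 3.8
```

Call:
move_arm(fingers=[0,0,0,0,0], travel=[[0,0,0.5],[0,0,1],[0,0,1],[0,0,1],[0,0,1]], dr=[[0,0,0],[0,0,0],[0,0,0],[0,0,0],[0,0,0]])

```text
clock: 22.05
position: [630.3, -68.4, 230.4]
ee_rot: [0.998, 0.059, 0.0, 0.0]
contact_force: [-3.6, 0.2, 11.7]
gripper_width: -0.1
grasp_force: 5.8
```

Firm stop at 11.7 N with no movement: the cover is on its rests. Lift off and check.

Call:
move_arm(fingers=[0,0,0,0,0,0,0,0,0,0], travel=[[0,0,-2],[0,0,-6],[0,0,-15],[0,0,-40],[0,0,-80],[0,0,-120],[0,0,-160],[0,0,-190],[0,0,-200],[0,0,-200]], dr=[[0,0,0],[0,0,0],[0,0,0],[0,0,0],[0,0,0],[0,0,0],[0,0,0],[0,0,0],[0,0,0],[0,0,0]])

```text
clock: 23.05
position: [630.3, -68.5, 430.0]
ee_rot: [0.998, 0.059, 0.002, -0.0]
contact_force: [0.1, 0.2, -0.0]
gripper_width: -0.2
grasp_force: 0.0
```

Run:
```python
from h import *
s=arm.read_state();print(s["position"],s["contact_force"])
a=arm.get_image("side")[:,:,::-1][145:285,235:375];b=arm.get_image("scene")[:,:,::-1][165:305,225:365]
cv2.imwrite("pics/e3.png",cv2.resize(np.hstack([a,b]),None,fx=2.8,fy=2.8,interpolation=cv2.INTER_CUBIC))
```

```text
[630.31893787 -68.51737984 429.9551577 ] [ 0.13299333  0.15562351 -0.03045915]
```

View pics/e3.png

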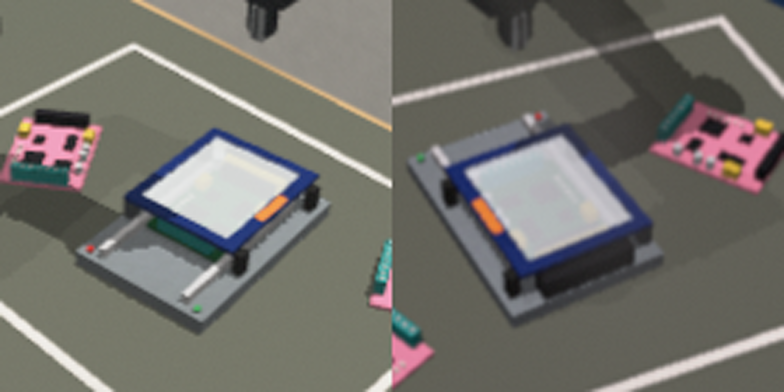

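The cover lies flat on its rests, with its frame touching both black rests at e3 (240,260) and (310,195). The arm is clear.

```bash
python3 -c "
from bench import arm
print(arm.job_done())"
```

```text
the job is handed in; nothing more can be done
None
```

The job is handed in: the board was driven home and held at about 10 N for over a second, the cover was then folded flat onto its rests with about 12 N at most in the readings, and nothing else was touched (about 23 s on the robot clock).

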